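# Turn in the milk pan's handle on the pantry flap

### The job

The handle of the milk pan, the small deep pan on the pantry's drop-down flap, sticks out over the flap's front edge where it gets knocked. Keeping the pan standing flat in its place, swing its handle inward until it lies parallel to the front edge and points to the side where the terracotta jar stands. Do not disturb the jar or the clear pasta tube.

Things in the scene. Friction and masses are not known exactly. Their poses are not given: they have to be found in the camera images.
- pan_handle (a point): Grip point of the milk pan's handle: the centre of a straight, level birch wood bar 20 mm wide, 14 mm thick and 115 mm long, 75 mm above the flap. It lies 135 mm out from the pan's upright axis; the bar runs from 75 to 190 mm out. x = along the handle, away from the pan; z = up. The pan (about 0.45 kg) is loose: it slides and turns on the flap.
- pan_center (a point): Centre of the milk pan, half-way up on its axis: an open round aluminium pan 120 mm across and 90 mm high, standing upright on the flap (this point 45 mm above the flap). Deeper and narrower than the other handled pan there, a shallow skillet (150 mm across, 40 mm high). x = the direction in which the handle points; z = up.
- flap_edge (a point): Middle of the front edge (nearest the robot) of the flap's top face. The flap is a fixed, level brushed-steel shelf 400 mm deep, 960 mm wide, 20 mm thick, its top 70 mm above the work surface. x = from the front edge inward to the hinge; y = along the front edge; z = up. Low loose things lie on the flap beside the pan (an aluminium lid, a birch scoop), none over 35 mm high; funnel, skillet and tin stand behind the pan.
- jar: Terracotta-coloured ceramic jar with a knobbed lid, 104 mm across, 162 mm high, loose, standing at the left or the right end of the flap, at least 280 mm from the pan's axis. Origin: centre of its underside; z = up.
- tube: Clear acrylic pasta tube with an aluminium cap, 94 mm across, 270 mm high, loose, standing at the other end of the flap from the jar. Origin: centre of its underside; z = up.

How it is judged:
By the outcome, as a careful person would: the job done as asked, in the order asked, and still so for the second after the job is handed in, with the robot touching nothing.
It also fails if it takes over 38 s, if anything falls off the work surface, if the arm or the gripper's body presses on something with over 40 N, if the wrist force passes 120 N, or if a joint passes its speed limit or range.

### The arm

A 6-joint arm with a two-finger parallel gripper is mounted at the origin on the work surface. World frame = base frame: x ahead of the robot, y to its left, z up, the work surface at z = 0. Lengths are in m, angles in rad, forces in N, time in s.
With the tool pointing down it reaches from about 0.25 to 0.775 m from the base axis. Payload 4 kg.
Tool frame: the origin (TCP) lies at the very end of the fingers, on their centre line; the grasp point (between the pads) lies 19 mm behind it (robot.hold_point_z is the distance from the TCP to the grasp point, in m); z points along the fingers, y is the line along which they close (so a half turn about z gives the same grasp; the last joint's range is limited). The gripper opens to 94 mm and grips with 3 to 60 N. Pads are 16 mm wide; open, the fingers measure 119 mm over their backs; the gripper's body (75 mm by 177 mm) begins 78 mm behind the grasp point.
Start: joints at [1.213, 0.087, 1.371, -0, 1.684, -0.103], TCP at [0.139, 0.532, 0.206] pointing down, gripper open.
Joint ranges: [-3.1, 3.1], [-0.76, 2.03], [0.27, 2.55], [-1.08, 4.22], [0.17, 2.65], [-2.57, 2.57]. Speed limits (rad/s): [2.79, 2.79, 3.14, 3.14, 3.14, 3.14].

### API

Orientations are given as [roll, pitch, yaw] about the fixed x, y, z axes, in that order (R = Rz(yaw) Ry(pitch) Rx(roll)).
In Python, from bench import robot gives the robot as it stands.
- The arm moves only by the tool carry_out, never from a script. Its argument "steps" is a list of rows, each a list of 3 entries, a list of its own where there are three numbers: the shift along the tool's x, y, z in m, then the turn about the tool's z in units of 10 degrees (1.0 is 10 degrees), then the closure, from -1 (fully open) to 1 (shut). In form: [[[tx, ty, tz], roll, jaw], ...]. A call has 1 to 10 rows; each row is the pose to reach, as a shift and turn from the pose commanded when the call began, along the tool's axes at that moment; what a row does not reach only later rows make up. A row lasts 1/8 s, in which the tool goes at most 62.5 mm and 10.7 degrees, less where a joint would pass 70% of its speed; a pose out of reach is approached as far as the arm can. A call with a gripper value outside its range is refused whole. The fingers move at their own pace and stop on an object; the grip force is fixed at half the most. Time passes only in rows, so rows that repeat a pose let the fingers close. It gives the time, the measured TCP pose, the force, the opening and the grip force at its end, in the units of the state.
- robot.get_obs(): the state, without advancing time (a new reading comes with each control period).
- robot.snapshot(name): name is "scene" or "top" or "wrist"; returns a dict with "image" (420x560x3 uint8, red, green, blue), "z_map" (420x560 float32, m along the optical axis (not along the pixel's ray), 0 where there is no reading), "mtx" (3x3 intrinsics, pixels), "D" ([k1, k2, p1, p2, k3] as OpenCV has them; the pictures are not rectified), "R" (3x3) and "t" (3): a world point X has camera coordinates R X + t. Camera axes: x right, y down, z forward; pixel columns grow to the right and rows downward; lengths in m; the calibration is good to about 2 mm. A picture is of the moment at which its call begins.
- robot.close_job(): hands the job in; it is judged then, once.
The state is a dict: "time": time; "joint_positions": joint angles; "qvel": joint speeds; "joint_torque": joint torques, N m; "tool_pos": TCP position; "ee_rot": TCP orientation; "wrist_force": force on the tool from outside, world axes, zero at the start; "wrist_torque": the same for the moment, N m; "width": finger opening in m; "finger_force": force on a finger pad.
Only numpy, scipy, OpenCV 4.12 (cv2) and the standard library are available. Lean on these libraries where they do the work, as an engineer would, in place of code of your own. Each camera call takes 0.05 s, during which the arm holds its last target. There are 200 camera calls.

## Working session

There is one attempt and no reset: what is moved stays moved. The work goes in short steps, Python scripts to look and compute and a tool call to move; the robot and the scene stay as the last step left them, time stands still between calls to the robot, and variables do not carry over. Pictures are saved under pics/ and viewed, at most 10 in all, crops included, and the job is handed in when it is done.

Besides the shell and the picture viewer there is one more tool, called after "Call:" by a JSON object that holds its "method" and its "body". carry_out: Moves the arm, as the interface text tells. Its arguments: {"type":"object","properties":{"steps":{"type":"array","items":{"type":"array"}}},"required":["steps"]}

```bash
mkdir -p pics; cat > h.py <<'E'
import numpy as np, cv2
from bench import robot
def snap(name, fn):
    s=robot.snapshot(name); cv2.imwrite('pics/'+fn+'.png', s['image'][:,:,::-1]); np.savez('pics/'+fn+'.npz',**s); return s
def ray(s,u,v,z):
    p=cv2.undistortPoints(np.array([[[u,v]]],float),s['mtx'],s['D'])[0,0]
    R,t=np.array(s['R']),np.array(s['t']); c=-R.T@t; d=R.T@np.array([p[0],p[1],1]); return c+d*(z-c[2])/d[2]
def cloud(s):
    h,w=s['z_map'].shape; uv=np.stack(np.meshgrid(np.arange(w),np.arange(h)),-1).reshape(-1,1,2).astype(float)
    p=cv2.undistortPoints(uv,s['mtx'],s['D'])[:,0]; z=s['z_map'].reshape(-1,1)
    X=(np.hstack([p,np.ones_like(z)])*z-np.array(s['t']))@np.array(s['R']); X[z[:,0]==0]=np.nan; return X.reshape(h,w,3)
E
python3 - <<'E'
from h import *
a=snap('top','top1'); b=snap('scene','scene1')
print(robot.get_obs())
cv2.imwrite('pics/both.png',cv2.resize(np.hstack([a['image'],b['image']])[:,:,::-1],(800,300)))
E
```

```text
{'time': 0.1, 'joint_positions': array([ 1.21290182e+00,  8.78546485e-02,  1.37205274e+00,  1.38091185e-05,
        1.68360730e+00, -1.03089947e-01]), 'qvel': array([-0.00092696, -0.00021019, -0.00366203, -0.00015427,  0.00012616,
       -0.00019212]), 'joint_torque': array([ 1.33303780e-03, -3.41250908e+01, -3.03303051e+01,  7.19097024e-02,
        3.03559599e-02, -1.09276798e-04]), 'tool_pos': array([0.13845605, 0.53179059, 0.20446124]), 'ee_rot': array([-3.13968224e+00, -2.11442941e-04,  2.88678944e+00]), 'wrist_force': array([-0.61632363, -0.31170024, -0.12411556]), 'wrist_torque': array([-0.0046727 ,  0.0492226 , -0.05776508]), 'finger_force': 0.0, 'width': 0.09391768753046595}
```

View pics/top1.png

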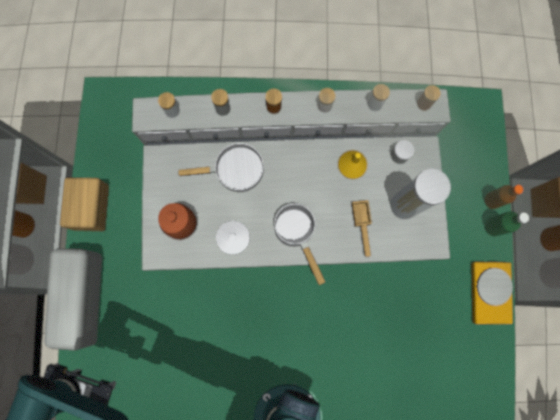

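View pics/scene1.png

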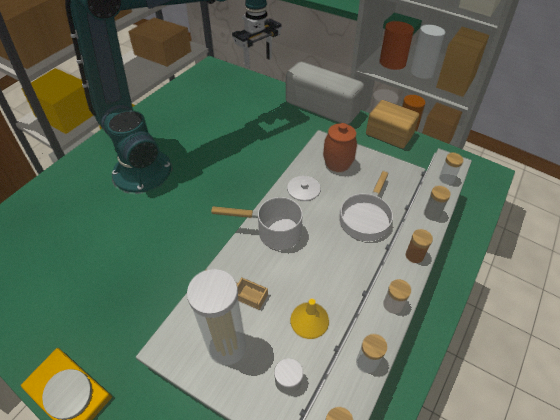

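The top view shows the milk pan at about (294,223), with its handle running from (305,248) to (322,283). The jar is on the left at (177,220), the tube is on the right at (430,187), and the lid is at (232,237) between the pan and the jar.

```bash
python3 - <<'E'
from h import *
s=dict(np.load('pics/top1.npz')); X=cloud(s); im=s['image']; hsv=cv2.cvtColor(im,cv2.COLOR_RGB2HSV)
# handle: wood colour within window
H,S,V=cv2.split(hsv); m=((H>8)&(H<28)&(S>70)&(V>90)).astype(np.uint8); w=np.zeros_like(m); w[240:292,296:332]=1; m*=w
v,u=np.nonzero(m); print('n',len(u),u.min(),u.max(),v.min(),v.max(),'z',np.nanmedian(X[v,u,2]))
P=np.array([ray(s,a,b,.152)[:2] for a,b in zip(u,v)])
c=P.mean(0); d=np.linalg.svd(P-c)[2][0]; d*=-np.sign(d[0]); q=(P-c)@d; print('handle mid',c+d*(q.min()+q.max())/2,'dir',d,np.degrees(np.arctan2(d[1],d[0])),'len',np.ptp(q))
# pan rim from depth
mm=(X[...,2]>.148)&(X[...,2]<.175)&(H*0+1>0); w=np.zeros(mm.shape,bool); w[195:250,265:320]=1; mm&=w&(m==0)
pts=X[mm][:,:2].astype(np.float32); print('rim',len(pts),cv2.minEnclosingCircle(pts))
# flap edges
e=[]
for col in list(range(155,295,10))+list(range(330,440,10)):
    z=X[225:300,col,2]; i=np.nonzero(z>.06)[0]
    k=225+i[i<60].max(); e.append(ray(s,col,k+.5,.07)[:2])
e=np.array(e); f=np.polyfit(e[:,1],e[:,0],1); r=e[:,0]-np.polyval(f,e[:,1]); g=abs(r)<.006; f=np.polyfit(e[g,1],e[g,0],1); print('edge x=a*y+b',f,r.round(3))
for n,(a,b,zz) in dict(jar=(177,220,.21),tube=(431,187,.34),lid=(232,237,.09)).items(): print(n,ray(s,a,b,zz),X[b,a])
E
```

```text
n 253 303 324 248 283 z 0.150716498708703
handle mid [ 0.46834067 -0.06173051] dir [-0.89626958 -0.44350968] -153.67197210700533 len 0.1116123845616136
rim 204 ((0.5783458352088928, -0.010202095843851566), 0.07095633447170258)
edge x=a*y+b [-0.06156908  0.4730235 ] [-0.     0.002  0.001  0.003  0.002 -0.002  0.    -0.001 -0.002  0.
 -0.001 -0.002 -0.    -0.001 -0.    -0.001 -0.003 -0.001  0.001  0.003
  0.001  0.     0.002  0.001 -0.001]
jar [0.58180863 0.32602271 0.21      ] [0.58258436 0.32720478 0.20479363]
tube [ 0.66500034 -0.34703011  0.34      ] [ 0.664992   -0.34701792  0.34003454]
lid [0.55183062 0.18169845 0.09      ] [0.5513958  0.18131302 0.09382085]
```

The sizes check out: handle length is 112 mm and its height is 0.151 m. The handle points to 206.3° and has to turn clockwise to 93.5°. First I'll move above the handle.

Call:
{"method": "carry_out", "body": {"steps": [[[-0.04, -0.04, -0.03], -0.3, -1], [[-0.08, -0.085, -0.03], -0.7, -1], [[-0.12, -0.13, -0.03], -1.1, -1], [[-0.16, -0.17, -0.03], -1.5, -1], [[-0.2, -0.21, -0.03], -1.9, -1], [[-0.24, -0.25, -0.03], -2.3, -1], [[-0.28, -0.295, -0.03], -2.7, -1], [[-0.32, -0.335, -0.03], -3.1, -1], [[-0.36, -0.38, -0.03], -3.5, -1], [[-0.4, -0.42, -0.03], -4.1, -1]]}}

```text
time: 1.35
tool_pos: [0.4202, 0.023, 0.2352]
ee_rot: [3.141, 0.0, -2.678]
wrist_force: [0.2, -0.5, 0.3]
width: 0.094
finger_force: 0.0
```

Call:
{"method": "carry_out", "body": {"steps": [[[0.0, -0.04, 0.0], 0, -1], [[0.0, -0.07, 0.0], 0, -1], [[-0.005, -0.09, 0.0], 0, -1], [[-0.005, -0.098, 0.0], 0, -1], [[-0.005, -0.098, 0.0], 0, -1]]}}

```text
time: 1.98
tool_pos: [0.4678, -0.0602, 0.2353]
ee_rot: [3.141, -0.0, -2.681]
wrist_force: [0.6, 0.0, 1.2]
width: 0.0939
finger_force: 0.0
```

```bash
python3 - <<'E'
from h import *
o=robot.get_obs(); print(o['tool_pos'],o['ee_rot'],o['joint_positions'])
s=snap('wrist','w1'); print(s['R'],s['t']); X=cloud(s)
hsv=cv2.cvtColor(s['image'],cv2.COLOR_RGB2HSV); H,S,V=cv2.split(hsv)
m=(H>8)&(H<28)&(S>70)&(V>70)&(abs(X[...,2]-.152)<.012); v,u=np.nonzero(m)
P=np.array([ray(s,a,b,.152)[:2] for a,b in zip(u,v)]); print(len(P))
r=cv2.minAreaRect(P.astype(np.float32)); print(r)
mm=(abs(X[...,2]-.16)<.006)&~m; Q=X[mm]; Q=Q[np.hypot(Q[:,0]-.589,Q[:,1]+.002)<.085]; print(len(Q))
if len(Q)>10:
    A=np.c_[2*Q[:,:2],np.ones(len(Q))]; c=np.linalg.lstsq(A,(Q[:,:2]**2).sum(1),rcond=None)[0]; print('fit',c[:2],np.sqrt(c[2]+c[0]**2+c[1]**2))
t=dict(np.load('pics/top1.npz')); X=cloud(t); mm=(abs(X[...,2]-.16)<.008); Q=X[mm]; Q=Q[np.hypot(Q[:,0]-.589,Q[:,1]+.002)<.07];print(len(Q)); c=np.linalg.lstsq(np.c_[2*Q[:,:2],np.ones(len(Q))],(Q[:,:2]**2).sum(1),rcond=None)[0]; print('fit top',c[:2],np.sqrt(c[2]+c[0]**2+c[1]**2))
E
```

```text
[ 0.46784611 -0.0601925   0.23525407] [ 3.14074592e+00 -3.42322342e-04 -2.68054378e+00] [-2.48550536e-01 -9.16541316e-02  1.49075405e+00  4.25638218e-04
  1.74330409e+00 -2.28032270e+00]
[[-0.44516349  0.89544868  0.00105813]
 [ 0.86923113  0.43184524  0.2407217 ]
 [ 0.21509698  0.10808027 -0.9705936 ]] [ 0.26231757 -0.41284114  0.32477301]
2451
((0.47040030360221863, -0.06358054280281067), (0.11202455312013626, 0.019466474652290344), 25.835458755493164)
766
fit [ 0.58943398 -0.00564253] 0.0582115590738412
162
fit top [ 0.58782942 -0.00461351] 0.0580065114780379
```

View pics/w1.png

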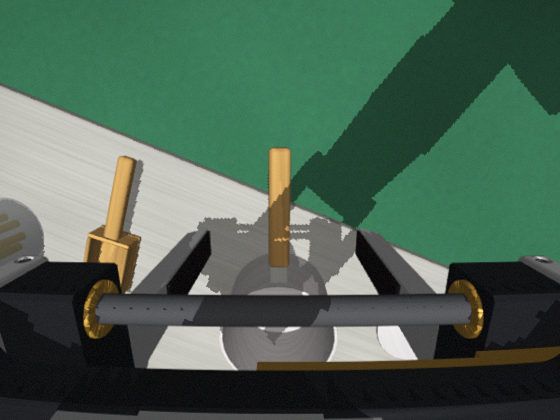

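The wrist view shows the handle running between the open fingers, from (279,150) to (279,265), with the pan rim below it. The wrist and top measurements agree: axis at (0.590, -0.005) and handle direction 205.8°. I'll go down and grip.

Call:
{"method": "carry_out", "body": {"steps": [[[0.0, -0.004, 0.03], 0.05, -1], [[0.0, -0.004, 0.06], 0.05, -1], [[0.0, -0.004, 0.09], 0.05, -1], [[0.0, -0.004, 0.109], 0.05, -1], [[0.0, -0.004, 0.109], 0.05, -1], [[0.0, -0.004, 0.109], 0.05, 0.3], [[0.0, -0.004, 0.109], 0.05, 0.6], [[0.0, -0.004, 0.109], 0.05, 1], [[0.0, -0.004, 0.109], 0.05, 1], [[0.0, -0.004, 0.109], 0.05, 1]]}}

```text
time: 3.28
tool_pos: [0.4698, -0.0642, 0.1266]
ee_rot: [-3.142, 0.0, -2.69]
wrist_force: [-0.5, -0.0, 0.5]
width: 0.0475
finger_force: 0.0
```

```bash
python3 - <<'E'
from h import *
o=robot.get_obs(); p=o['tool_pos']; yaw=o['ee_rot'][2]; print(p,np.degrees(o['ee_rot']),o['width'],o['finger_force'],o['wrist_force'])
c=np.array([.590,-.005]); v=p[:2]-c; print('r',np.hypot(*v),'ang',np.degrees(np.arctan2(v[1],v[0]))%360)
total=93.5-np.degrees(yaw)%360
ex=np.array([np.cos(yaw),np.sin(yaw)]); ey=np.array([np.sin(yaw),-np.cos(yaw)])
n=18
for k in range(1,n+1):
    a=np.radians(total*k/n); R=np.array([[np.cos(a),-np.sin(a)],[np.sin(a),np.cos(a)]]); d=R@v-v
    print(k,(d@ex).round(4),(d@ey).round(4),round(-total*k/n/10,3), (c+R@v).round(3))
E
```

```text
[ 0.46977399 -0.06419172  0.12660307] [-1.79996714e+02  1.38059760e-02 -1.54102909e+02] 0.047496534013319006 0.0 [-0.50696858 -0.03462319  0.52136585]
r 0.13400728877214493 ang 206.21273326598478
1 -0.0007 0.0146 0.624 [ 0.464 -0.051]
2 -0.003 0.029 1.249 [ 0.46  -0.037]
3 -0.0069 0.0431 1.873 [ 0.457 -0.022]
4 -0.0122 0.0567 2.498 [ 0.456 -0.008]
5 -0.019 0.0696 3.122 [0.457 0.007]
6 -0.0272 0.0817 3.747 [0.459 0.021]
7 -0.0366 0.0928 4.371 [0.462 0.035]
8 -0.0472 0.1028 4.995 [0.467 0.049]
9 -0.0588 0.1117 5.62 [0.474 0.062]
10 -0.0714 0.1192 6.244 [0.482 0.074]
11 -0.0846 0.1253 6.869 [0.491 0.085]
12 -0.0985 0.1299 7.493 [0.502 0.096]
13 -0.1127 0.133 8.118 [0.513 0.105]
14 -0.1272 0.1346 8.742 [0.525 0.112]
15 -0.1418 0.1345 9.366 [0.539 0.119]
16 -0.1563 0.1329 9.991 [0.552 0.124]
17 -0.1706 0.1297 10.615 [0.567 0.127]
18 -0.1844 0.1249 11.24 [0.581 0.129]
```

Call:
{"method": "carry_out", "body": {"steps": [[[0, 0, 0], 0, 1], [[0, 0, 0], 0, 1], [[0, 0, 0], 0, 1], [[0, 0, 0], 0, 1], [[0, 0, 0], 0, 1], [[0, 0, 0], 0, 1]]}}

```text
time: 4.03
tool_pos: [0.4696, -0.0641, 0.1264]
ee_rot: [3.141, -0.0, -2.689]
wrist_force: [-0.1, 0.4, -0.1]
width: 0.0196
finger_force: 30.0
```

Gripped at 19.6 mm and 30 N. Now the first half of the swing.

Call:
{"method": "carry_out", "body": {"steps": [[[-0.0002, 0.0073, 0], 0.312, 1], [[-0.0007, 0.0146, 0], 0.624, 1], [[-0.003, 0.029, 0], 1.249, 1], [[-0.0069, 0.0431, 0], 1.873, 1], [[-0.0122, 0.0567, 0], 2.498, 1], [[-0.019, 0.0696, 0], 3.122, 1], [[-0.0272, 0.0817, 0], 3.747, 1], [[-0.0366, 0.0928, 0], 4.371, 1], [[-0.0472, 0.1028, 0], 4.995, 1], [[-0.0472, 0.1028, 0], 4.995, 1]]}}

```text
time: 5.28
tool_pos: [0.4673, 0.0494, 0.1264]
ee_rot: [-3.142, -0.0, 2.724]
wrist_force: [1.1, 0.8, -0.0]
width: 0.0197
finger_force: 30.0
```

```bash
python3 - <<'E'
from h import *
o=robot.get_obs(); p=o['tool_pos']; yaw=o['ee_rot'][2]; print(p,np.degrees(o['ee_rot']),o['width'],o['finger_force'],o['wrist_force'],o['wrist_torque'],o['joint_positions'])
t=snap('top','top2');X=cloud(t); Q=X[abs(X[...,2]-.16)<.008]; Q=Q[np.hypot(Q[:,0]-.589,Q[:,1]+.004)<.07]; print(len(Q)); c=np.linalg.lstsq(np.c_[2*Q[:,:2],np.ones(len(Q))],(Q[:,:2]**2).sum(1),rcond=None)[0]; print('fit top',c[:2],np.sqrt(c[2]+c[0]**2+c[1]**2))
c=np.array([.590,-.005]); v=p[:2]-c; print('r',np.hypot(*v),'ang',np.degrees(np.arctan2(v[1],v[0]))%360, np.degrees(yaw)%360)
total=93.5-np.degrees(yaw)%360
ex=np.array([np.cos(yaw),np.sin(yaw)]); ey=np.array([np.sin(yaw),-np.cos(yaw)])
n=9
for k in range(1,n+1):
    a=np.radians(total*k/n); R=np.array([[np.cos(a),-np.sin(a)],[np.sin(a),np.cos(a)]]); d=R@v-v
    print(k,(d@ex).round(4),(d@ey).round(4),round(-total*k/n/10,3), (c+R@v).round(3))
E
```

```text
[0.46730368 0.04942455 0.12641407] [-1.79995949e+02 -1.02555454e-02  1.56088433e+02] 0.01970353248779118 30.00003218650818 [ 1.1386457   0.76923675 -0.00504926] [ 0.05724202 -0.02141228  0.00344311] [-1.53718309e-02 -6.25357670e-02  1.67952840e+00  4.96416269e-06
  1.52479241e+00 -1.16883281e+00]
132
fit top [ 0.58784674 -0.00516395] 0.05818909575883938
r 0.1342252559306046 ang 156.07930796499147 156.08843256947821
1 -0.001 0.0163 0.695 [0.475 0.064]
2 -0.0039 0.0323 1.391 [0.484 0.077]
3 -0.0088 0.0478 2.086 [0.495 0.09 ]
4 -0.0155 0.0626 2.782 [0.507 0.1  ]
5 -0.024 0.0765 3.477 [0.52 0.11]
6 -0.0341 0.0893 4.173 [0.535 0.117]
7 -0.0456 0.1008 4.868 [0.55  0.123]
8 -0.0585 0.1108 5.563 [0.566 0.127]
9 -0.0724 0.1191 6.259 [0.582 0.129]
```

The pan axis hasn't moved (fit within 1 mm). Now the second half.

Call:
{"method": "carry_out", "body": {"steps": [[[-0.001, 0.0163, 0], 0.695, 1], [[-0.0039, 0.0323, 0], 1.391, 1], [[-0.0088, 0.0478, 0], 2.086, 1], [[-0.0155, 0.0626, 0], 2.782, 1], [[-0.024, 0.0765, 0], 3.477, 1], [[-0.0341, 0.0893, 0], 4.173, 1], [[-0.0456, 0.1008, 0], 4.868, 1], [[-0.0585, 0.1108, 0], 5.563, 1], [[-0.0724, 0.1191, 0], 6.259, 1], [[-0.0724, 0.1191, 0], 6.259, 1]]}}

```text
time: 6.58
tool_pos: [0.5825, 0.1275, 0.1265]
ee_rot: [3.141, 0.0, 1.631]
wrist_force: [-0.4, 0.1, 0.4]
width: 0.0199
finger_force: 30.0
```

```bash
python3 - <<'E'
from h import *
o=robot.get_obs(); print(o['tool_pos'],np.degrees(o['ee_rot']),o['width'],o['wrist_force'],o['joint_positions'])
s=snap('wrist','w3'); X=cloud(s); H,S,V=cv2.split(cv2.cvtColor(s['image'],cv2.COLOR_RGB2HSV))
m=(H>8)&(H<28)&(S>70)&(V>70)&(abs(X[...,2]-.152)<.012); v,u=np.nonzero(m)
P=np.array([ray(s,a,b,.152)[:2] for a,b in zip(u,v)]); print(len(P),cv2.minAreaRect(P.astype(np.float32)))
snap('scene','scene3')
E
```

```text
[0.58254924 0.12753834 0.12646358] [1.79990983e+02 5.96522397e-03 9.34588840e+01] 0.019872933469357354 [-0.40953288  0.11703997  0.35649844] [ 1.20543534e-01  2.16986804e-01  1.38044001e+00 -1.13429050e-04
  1.54401502e+00  6.01776402e-02]
5231 ((0.5825895667076111, 0.126817986369133), (0.01921122334897518, 0.1128602847456932), 3.4244627952575684)
```

View pics/scene3.png

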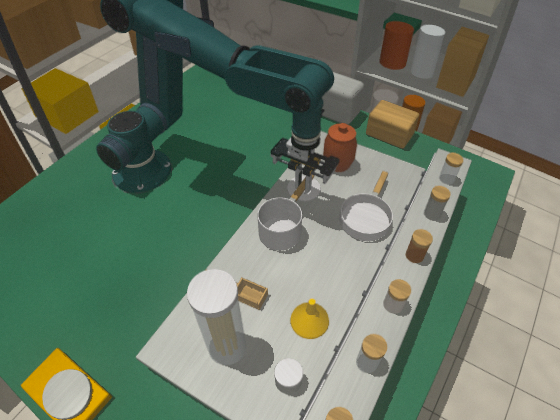

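The scene view shows the pan still at (280,225), now with its handle pointing to the jar side, held by the gripper at about (305,190). The measured handle direction is 93.4°. I'll release and rise.

Call:
{"method": "carry_out", "body": {"steps": [[[0, 0, 0], 0, 0.5], [[0, 0, 0], 0, 0.2], [[0, 0, 0], 0, 0], [[0, 0, 0], 0, 0], [[0, 0, 0], 0, 0], [[0, 0, 0], 0, 0], [[0, 0, -0.02], 0, 0], [[0, 0, -0.05], 0, 0], [[0, 0, -0.09], 0, 0], [[0, 0, -0.13], 0, 0]]}}

```text
time: 7.92
tool_pos: [0.5817, 0.1282, 0.2575]
ee_rot: [-3.141, -0.0, 1.63]
wrist_force: [0.1, 0.7, -0.4]
width: 0.0468
finger_force: 0.0
```

Call:
{"method": "carry_out", "body": {"steps": [[[-0.0, 0.0, -0.04], 0, 0], [[0, -0.05, -0.05], 0, 0], [[0, -0.1, -0.05], 0, 0], [[0, -0.15, -0.05], 0, 0], [[0, -0.2, -0.05], 0, 0], [[0, -0.23, -0.05], 0, 0], [[0, -0.23, -0.05], 0, 0], [[0, -0.23, -0.05], 0, 0]]}}

```text
time: 8.93
tool_pos: [0.3529, 0.1147, 0.3065]
ee_rot: [3.141, -0.0, 1.629]
wrist_force: [0.2, 0.7, 0.1]
width: 0.0471
finger_force: 0.0
```

```bash
python3 - <<'E'
from h import *
o=robot.get_obs(); print(o['time'],o['tool_pos'],o['width'],o['wrist_force'])
s=snap('top','top4'); X=cloud(s); H,S,V=cv2.split(cv2.cvtColor(s['image'],cv2.COLOR_RGB2HSV))
m=(H>8)&(H<28)&(S>70)&(V>70)&(abs(X[...,2]-.152)<.015)&(np.hypot(X[...,0]-.582,X[...,1]-.13)<.09); v,u=np.nonzero(m)
P=np.array([ray(s,a,b,.152)[:2] for a,b in zip(u,v)]); print(len(P),P.mean(0)); d=np.linalg.svd(P-P.mean(0))[2][0]; print(np.degrees(np.arctan2(d[1],d[0])))
Q=X[abs(X[...,2]-.16)<.008]; Q=Q[np.hypot(Q[:,0]-.589,Q[:,1]+.004)<.07]; c=np.linalg.lstsq(np.c_[2*Q[:,:2],np.ones(len(Q))],(Q[:,:2]**2).sum(1),rcond=None)[0]; print('rim',c[:2],Q[:,2].mean())
E
```

```text
8.925 [0.35293156 0.11473184 0.3064884 ] 0.047089877945766294 [0.21684135 0.68006129 0.13041678]
234 [0.58023846 0.1249056 ]
93.6082285098675
rim [ 0.58810066 -0.00628595] 0.15828656218442613
```

View pics/top4.png

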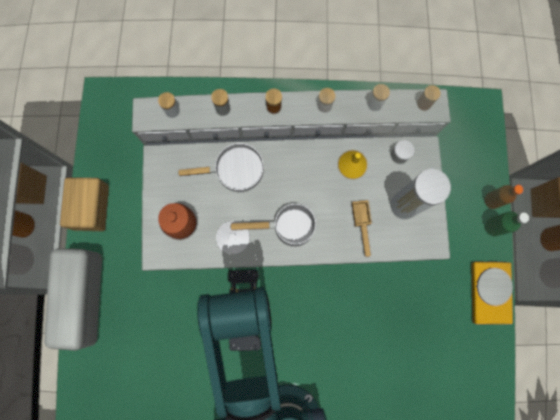

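The top view shows the pan still at (294,223) and the handle running level from (232,226) to (270,225) toward the jar. The jar at (177,220) and the tube at (430,187) haven't moved, and the gripper is clear.

```bash
python3 -c "
from bench import robot
print(robot.close_job())"
```

```text
the job is handed in; nothing more can be done
None
```

The job is handed in: the milk pan's handle now lies parallel to the front edge (93.6° measured, 93.5° wanted) and points to the jar side, the pan's axis moved under 2 mm, and the jar and tube show no movement in the camera images.

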